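# Load the coffee turntable through its window, one plunger hole at a time

## Task

Open the wooden tin box by pressing its touch-latch lid down until it clicks, and ease the lid up under your hand so that it never flies open. Then load every coffee tin from the box into the turntable, each through the loading window: press the tin down flush in the recess that stands there, then pull up the red spring plunger, swing the turntable one hole on (counter-clockwise from above) and let the plunger snap fully in. Do this after the last tin too, so that no tin is left in the window, leave the lid standing open, and do not disturb the cup, coaster, saucer or canister.

Things in the scene. Friction and masses are not known exactly. Their poses are not given: they have to be found in the camera images.
- carousel: Fixed round base plate of the turntable, dark steel, 330 mm across, 12 mm thick. Origin: its centre on the work surface; z up. The loading window lies towards its -x side (yellow bar), in the gap between two clear covers. Four plunger holes lie 90 mm from the centre at -60, -20, +20 and +60 degrees (counter-clockwise) from its +x axis: first to fourth.
- turntable (a joint): Angle of the turntable (rad), growing counter-clockwise from above. 0, 0.698, 1.396 and 2.094 (40 degrees apart) are the four holes; it starts at about 0. Recess 0 stands in the window at the first hole, recess 1 at the second, recess 2 at the third, a blank without recess at the fourth. Friction about 0.12 N m; locked unless the plunger is up.
- plunger (a joint): How far the plunger is pulled up (m): 0 = pin fully home in a hole, 0.014 = upper stop; its pin clears the plate above 0.008 and rests there when let go between holes. A spring of 6 N (home) to 11 N pulls it down. The pin finds a hole within about 3 mm and has about 1 degree of play in it.
- knob (a point): Middle of the plunger's red round knob, 26 mm diameter, 30 mm high (15 mm above and below this point), vertical axis, 70 mm above the work surface when home; it rides on the turntable's tail, 90 mm from the centre, whose top is 44 mm above the work surface (a steel collar there to 48 mm).
- window (a point): Point in the loading window where a recess's middle stands: 115 mm from the base's centre, at the turntable's top face (44 mm above the work surface). Does not turn. The clear covers are level plates 72 to 75 mm above the work surface, 90 to 168 mm from the centre, over 24 to 93 degrees to each side of the window direction: a recess can be reached only in the window.
- recess0 (a point): Floor centre of recess 0 when pushed right down, 20 mm above the work surface; turns with the turntable. Each recess is 64 mm (along the radius) x 48 mm, 24 mm deep: 2 mm play round a tin laid with its long side along the radius. Its steel floor is a lifter that starts 12 mm higher, holds by friction, sinks under more than 5 N and stays down.
- recess1 (a point): The same of recess 1. A tin is flush when its shoulders (24 mm above its underside) are level with the turntable's top face; its tab's top is then 66 mm above the work surface. A tin that is not pressed down hits the covers when the turntable is swung.
- recess2 (a point): The same of recess 2.
- tinbox: Fixed wooden box that holds the tins, 130 (x) x 250 (y) x 69 mm high, walls and floor 6 mm thick, front (-x) wall 54 mm, end walls 30 mm high. Origin: centre of the underside. The lid's hinge runs along y at x = +59 mm, z = 70 mm.
- lid (a joint): Angle of the lid (rad): 0 closed and latched (top level, 70 mm above the work surface), 2.0 fully open. Pressing it down past -0.045 (stop at -0.055; 5 to 7 N at lid_press) clicks the latch free; a spring then drives it up at once, fast for the first 0.7 rad if nothing holds it back, then slowly to the stop, where it stays. It does not latch again.
- lid_press (a point): Yellow dot on the lid's top face, 90 mm from the hinge line, 34 mm from the lid's free front edge, at mid-width; moves with the lid. Lid 124 (from the hinge to the front) x 236 x 8 mm.
- tin_a: Blue coffee tin, loose: closed oblong body 60 (own x) x 44 (own y) x 24 mm high, with an upright aluminium grip tab in the middle of its top, 44 (x) x 14 (y) x 22 mm high (whole tin 46 mm high, about 80 g). Origin: centre of the underside, z up. The two ways round along x are equal. It may be absent.
- tin_b: Green coffee tin, loose: closed oblong body 60 (own x) x 44 (own y) x 24 mm high, with an upright aluminium grip tab in the middle of its top, 44 (x) x 14 (y) x 22 mm high (whole tin 46 mm high, about 80 g). Origin: centre of the underside, z up. The two ways round along x are equal. It may be absent.
- tin_c: Red coffee tin, loose: closed oblong body 60 (own x) x 44 (own y) x 24 mm high, with an upright aluminium grip tab in the middle of its top, 44 (x) x 14 (y) x 22 mm high (whole tin 46 mm high, about 80 g). Origin: centre of the underside, z up. The two ways round along x are equal. It may be absent.
- cup: Bystander: steel espresso cup, 62 mm across, 58 mm high, standing on the coaster. Origin: centre of the underside.
- coaster: Bystander: round cork-topped wooden coaster, 96 mm across, 8 mm thick. Origin: centre of the underside.
- saucer: Bystander: white ceramic saucer, 130 mm across, 16 mm high. Origin: centre of the underside.
- canister: Bystander: clear canister, 90 mm across, 118 mm high with the orange scoop that hangs on its rim. Origin: centre of the underside.

How it is judged:
On the way, in this order (a step that is already met when the one before it is completed fails the run):
1. the box's lid is open (value of joint lid above 1.4 rad), for 0.2 s.
2. the plunger is snapped in at the second hole (value of joint turntable between 0.64 and 0.76 rad and value of joint plunger below 0.002 m), for 0.2 s.
3. the plunger is snapped in at the third hole (value of joint turntable between 1.34 and 1.46 rad and value of joint plunger below 0.002 m), for 0.2 s.
At the end, for the whole second after the job is handed in: Every tin present sits flush in a recess (within 5 mm of its centre, under 2.5 mm above its pushed-down floor, tilt under 0.08 rad), over 50 mm from the window point and at rest; the plunger is home in a hole (under 2 mm); the lid is open (over 1.4 rad) (value of joint lid above 1.4 rad and value of joint plunger below 0.002 m and ((horizontal distance between tin_a and recess0 below 0.005 m and z of tin_a in the frame of recess0 below 0.0025 m) or (horizontal distance between tin_a and recess1 below 0.005 m and z of tin_a in the frame of recess1 below 0.0025 m) or (horizontal distance between tin_a and recess2 below 0.005 m and z of tin_a in the frame of recess2 below 0.0025 m)) and angle between each of tin_a, tin_b, tin_c's own z axis and vertical below 0.08 rad and horizontal distance between each of tin_a, tin_b, tin_c and window above 0.05 m and linear speed of each of tin_a, tin_b, tin_c below 0.02 m/s and ((horizontal distance between tin_b and recess0 below 0.005 m and z of tin_b in the frame of recess0 below 0.0025 m) or (horizontal distance between tin_b and recess1 below 0.005 m and z of tin_b in the frame of recess1 below 0.0025 m) or (horizontal distance between tin_b and recess2 below 0.005 m and z of tin_b in the frame of recess2 below 0.0025 m)) and ((horizontal distance between tin_c and recess0 below 0.005 m and z of tin_c in the frame of recess0 below 0.0025 m) or (horizontal distance between tin_c and recess1 below 0.005 m and z of tin_c in the frame of recess1 below 0.0025 m) or (horizontal distance between tin_c and recess2 below 0.005 m and z of tin_c in the frame of recess2 below 0.0025 m))); the robot touches nothing.
It fails at once if the lid flies open (faster than 2.5 rad/s) (velocity of joint lid above 2.5 rad/s).
It fails at once if the cup is moved by more than 30 mm (distance of cup from where it was at the start of the episode above 0.03 m).
It fails at once if the coaster is moved by more than 30 mm (distance of coaster from where it was at the start of the episode above 0.03 m).
It fails at once if the saucer is moved by more than 30 mm (distance of saucer from where it was at the start of the episode above 0.03 m).
It fails at once if the canister is moved by more than 30 mm (distance of canister from where it was at the start of the episode above 0.03 m).
Of tin_a, tin_b, tin_c only 2 to 3 are there at a start; the rules pass over those that are not, and their reading is None.
At some moment in a run one of tin_a, tin_b, tin_c may be knocked a few centimetres aside while the robot is not near it.
Once in a run the grip may slacken for a moment while it holds something.
It also fails if it takes over 210 s, if anything falls off the work surface, if the arm or the gripper's body presses on something with over 40 N, if the wrist force passes 120 N, or if a joint passes its speed limit or range.

## Robot

A 6-joint arm with a two-finger parallel gripper is mounted at the origin on the work surface. World frame = base frame: x ahead of the robot, y to its left, z up, the work surface at z = 0. Lengths are in m, angles in rad, forces in N, time in s.
With the tool pointing down it reaches from about 0.3 to 0.775 m from the base axis. Payload 14.6 kg.
Tool frame: the origin (TCP) lies at the centre of the arm's flange, where the gripper is bolted on; the fingertips stand 173 mm ahead of it and the grasp point (between the pads) lies 155 mm ahead of it (pinch_z is the distance from the TCP to the grasp point, in m); z points along the fingers, y is the line along which they close (so a half turn about z gives the same grasp; the last joint's range is limited). The gripper opens to 85 mm and grips with 20 to 120 N. Pads are 22 mm wide; open, the fingers measure 114 mm over their backs; the gripper's body (76 mm by 85 mm) begins 54 mm behind the grasp point. The pads swing forward as they close: fully open they stand 13 mm farther back than shut.
Start: joints at [-0.067, 0.3, 1.521, -0, 1.321, -0.067], TCP at [0.55, -0, 0.405] pointing down, gripper open.
Joint ranges: [-3.03, 3.03], [-0.79, 2.21], [0.23, 2.52], [-1.04, 4.18], [0, 3.07], [-2.55, 2.55]. Speed limits (rad/s): [2.22, 2.22, 2.57, 3.14, 3.14, 3.14].

## Interface

Orientations are given as a 3x3 rotation matrix whose columns are the frame's x, y, z axes.
In Python, from station import read_state, capture, hand_in, pinch_z gives the robot as it stands.
- The arm moves only by the tool carry_out, never from a script. Its argument "series" is a list of rows, each a list of 7 numbers: the turn, a rotation vector about the world's x, y, z scaled (see below), then the shift along the world's x, y, z scaled (see below), then the opening, from 0 (shut) to 1 (fully open). In form: [[ax, ay, az, x, y, z, jaw], ...]. A call has 1 to 5 rows; each row shifts and turns the commanded pose from where the row before left it; what a row does not reach is not made up. The controller multiplies each number of a shift by 25 cm and each number of a turn by pi rad. A row lasts 1/12 s, in which the tool goes at most 41.7 mm and 7.16 degrees, less where a joint would pass 70% of its speed; a pose out of reach is approached as far as the arm can. A call with a number of a shift or a turn outside -1 to 1 is refused whole. A call with a gripper value outside its range is refused whole. The fingers move at their own pace and stop on an object; the grip force is fixed at half the most. Time passes only in rows, so rows that do not move let the fingers close. It gives the time, the measured TCP pose, the force, the opening and the grip force at its end, in the units of the state.
- read_state(): the state, without advancing time (a new reading comes with each control period).
- capture(name): name is "scene" or "side" or "wrist"; returns a dict with "frame" (400x640x3 uint8, blue, green, red), "camera_matrix" (3x3 intrinsics, pixels), "D" ([k1, k2, p1, p2, k3] as OpenCV has them; the pictures are not rectified), "world_from_camera" (4x4, takes a point from camera to world coordinates). Camera axes: x right, y down, z forward; pixel columns grow to the right and rows downward; lengths in m; the calibration is good to about 2 mm. A picture is of the moment at which its call begins. There is no depth.
- hand_in(): hands the job in; it is judged then, once.
The state is a dict: "t": time; "joint_pos": joint angles; "joint_vel": joint speeds; "effort": joint torques, N m; "eef_pos": TCP position; "ee_rot": TCP orientation; "force": force on the tool from outside, world axes, zero at the start; "torque": the same for the moment, N m; "grip_width": opening from 0.0 (shut) to 1.0 (fully open); "finger_force": force on a finger pad.
Only numpy, scipy, OpenCV 4.12 (cv2) and the standard library are available. Lean on these libraries where they do the work, as an engineer would, in place of code of your own. Each camera call takes 0.05 s, during which the arm holds its last target. There are 200 camera calls.

## Working session

There is one attempt and no reset: what is moved stays moved. The work goes in short steps, Python scripts to look and compute and a tool call to move; the robot and the scene stay as the last step left them, time stands still between calls to the robot, and variables do not carry over. Pictures are saved under pics/ and viewed, at most 14 in all, crops included, and the job is handed in when it is done.

Besides the shell and the picture viewer there is one more tool, called after "Request:" as name(argument=value, ...) on one line, values as JSON. carry_out: Moves the arm, as the interface text tells. Shifts and turns lie within -1 to 1; 1 stands for 25 cm of shift or pi rad of turn. Its arguments: {"type":"object","properties":{"series":{"type":"array"}},"required":["series"]}

```bash
ls; mkdir -p pics; cat > h.py <<'E'
import numpy as np, cv2
from station import read_state, capture, hand_in, pinch_z
def snap(n,f=None):
    c=capture(n)
    if f: cv2.imwrite('pics/'+f,c['frame'])
    return c
def ray(c,uv):
    p=cv2.undistortPoints(np.array([[uv]],float),c['camera_matrix'],np.array(c['D'],float))[0,0]
    T=np.array(c['world_from_camera']); d=T[:3,:3]@[p[0],p[1],1]
    return T[:3,3],d
def onz(c,uv,z):
    o,d=ray(c,uv); return o+d*(z-o[2])/d[2]
def proj(c,P):
    T=np.linalg.inv(np.array(c['world_from_camera'])); r,_=cv2.Rodrigues(T[:3,:3])
    return cv2.projectPoints(np.array(P,float).reshape(-1,1,3),r,T[:3,3],c['camera_matrix'],np.array(c['D'],float))[0][:,0]
E
python3 - <<'E'
from h import *
import pickle
s=read_state();print(s,pinch_z)
d={n:snap(n,n+'0.png') for n in ['scene','side','wrist']}
pickle.dump(d,open('c0.pkl','wb'))
for n in d: print(n,np.round(d[n]['world_from_camera'],3).tolist())
E
```

```text
pics
{'t': 0.0, 'joint_pos': array([-6.65820010e-02,  3.00519379e-01,  1.52155839e+00,  2.04041041e-06,
        1.32068884e+00, -6.66002736e-02]), 'joint_vel': array([ 0.00141574, -0.0006484 , -0.00048245,  0.00022132, -0.00084289,
        0.00137069]), 'effort': array([ 2.33377898e-03, -5.43485534e+01, -3.61782753e+01,  2.82532977e-05,
        4.14875918e-03, -3.55991256e-05]), 'eef_pos': array([5.49981981e-01, 8.30898853e-06, 4.04104305e-01]), 'ee_rot': array([[-1.77194657e-05,  9.99999314e-01, -1.17122109e-03],
       [ 9.99999997e-01,  1.78132681e-05,  8.00789994e-05],
       [ 8.00998077e-05, -1.17121967e-03, -9.99999311e-01]]), 'force': array([-0.03649646,  0.40311648,  0.12662928]), 'torque': array([ 0.04283269, -0.01034479,  0.02850451]), 'finger_force': 0.0, 'grip_width': 0.9985859718707051} 0.1547
scene [[-0.766, 0.56, -0.316, 0.934], [0.643, 0.677, -0.358, 0.421], [0.014, -0.477, -0.879, 1.051], [0.0, 0.0, 0.0, 1.0]]
side [[-0.98, -0.129, 0.15, 0.425], [-0.197, 0.63, -0.751, 0.868], [0.003, -0.766, -0.643, 0.839], [0.0, 0.0, 0.0, 1.0]]
wrist [[1.0, 0.001, -0.001, 0.55], [0.001, -0.965, -0.262, 0.066], [-0.002, 0.262, -0.965, 0.373], [0.0, 0.0, 0.0, 1.0]]
```

View pics/scene0.png

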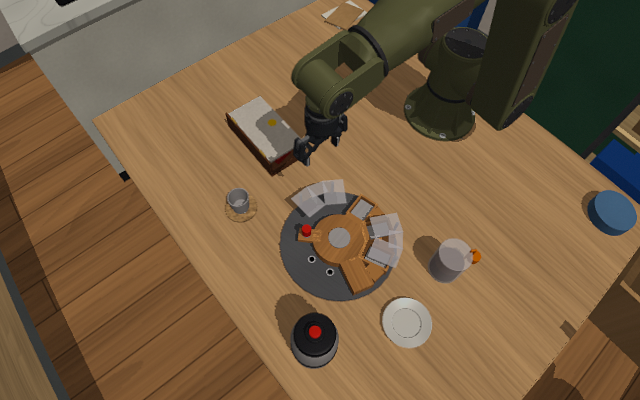

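View pics/side0.png

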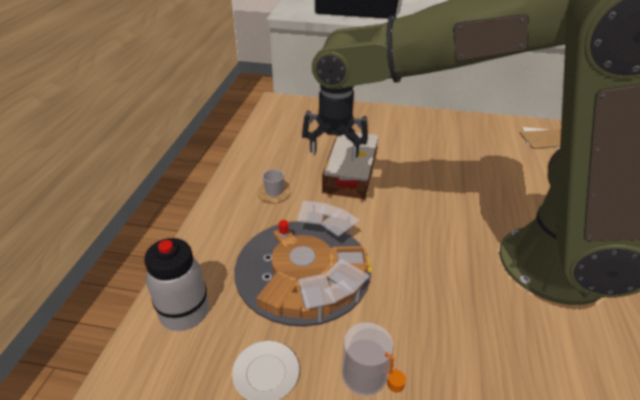

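The scene view shows the box at about (265,130) with its yellow dot at (272,122). The turntable hub is at (340,238), the red knob at (306,230) and the open recess at (361,208). The side view agrees: hub (303,256), knob (283,226), yellow bar (369,265).

```bash
cat >> h.py <<'E'
def blobs(img,lo,hi,roi=None,amin=5):
    hsv=cv2.cvtColor(img,cv2.COLOR_BGR2HSV); m=cv2.inRange(hsv,np.array(lo),np.array(hi))
    if roi: z=np.zeros_like(m); x0,y0,x1,y1=roi; z[y0:y1,x0:x1]=m[y0:y1,x0:x1]; m=z
    n,l,st,ce=cv2.connectedComponentsWithStats(m)
    return [(int(st[i,4]),np.round(ce[i],1),st[i,:4]) for i in range(1,n) if st[i,4]>=amin],l
def tri(c1,u1,c2,u2):
    a,d=ray(c1,u1);b,e=ray(c2,u2)
    A=np.stack([d,-e],1); s=np.linalg.lstsq(A,b-a,rcond=None)[0]
    p,q=a+d*s[0],b+e*s[1]; return (p+q)/2,np.linalg.norm(p-q)
E
python3 - <<'E'
from h import *
import pickle
d=pickle.load(open('c0.pkl','rb')); S,D,W=d['scene'],d['side'],d['wrist']
for n,roi_y,roi_k,roi_h in [('scene',(220,90,420,300),(290,215,320,245),(325,225,355,250)),('side',(300,120,400,300),(270,215,300,240),(285,240,320,270))]:
    f=d[n]['frame']
    print(n,'yel',blobs(f,(22,120,100),(35,255,255),roi_y,3)[0])
    print('red',blobs(f,(0,180,80),(6,255,255),roi_k)[0])
    print('hub',blobs(f,(0,0,120),(180,60,255),roi_h,30)[0])
    print('dark',[b for b in blobs(f,(0,0,30),(180,70,110),(225,150,420,330),300)[0]])
for n,u in [('s',0)]:
    print('hub',tri(S,(339.5,237.5),D,(302.5,256.5)),'knob',tri(S,(306,230),D,(283.5,226.5)))
for z in (.07,): print('dot S',onz(S,(272,122),z),'D',onz(D,(363,155),z))
for nm,uv in dict(b1=(226,115),b2=(262,97),b3=(302,133),b4=(278,163)).items(): print(nm,onz(S,uv,.07))
print('cup',tri(S,(238,195),D,(273,175)),'can',onz(S,(447,270),0),'sauc',onz(S,(407,323),0.01))
cv2.imwrite('pics/zoom.png',cv2.resize(np.hstack([S['frame'][85:310,215:415],D['frame'][120:320,210:410][:225] if 0 else cv2.copyMakeBorder(D['frame'][120:325,220:400],0,20,0,0,0)]),None,fx=2.1,fy=2.1))
E
```

```text
scene yel [(40, array([271.6, 122.2]), array([268, 119,   8,   7], dtype=int32))]
red [(94, array([306.1, 230.1]), array([302, 224,   9,  13], dtype=int32))]
hub [(340, array([338.9, 237.2]), array([328, 228,  22,  20], dtype=int32))]
dark [(323, array([238.8, 200.1]), array([229, 189,  20,  25], dtype=int32)), (3724, array([316.1, 256.6]), array([280, 193, 113, 108], dtype=int32))]
side yel [(9, array([361.2, 153.6]), array([359, 153,   5,   2], dtype=int32)), (9, array([369., 269.]), array([368, 267,   3,   5], dtype=int32))]
red [(113, array([283.2, 226.4]), array([279, 220,  10,  14], dtype=int32))]
hub [(377, array([302.1, 255.9]), array([290, 247,  25,  19], dtype=int32))]
dark [(844, array([322.7, 233.7]), array([289, 222,  70,  25], dtype=int32)), (2863, array([272.5, 279.6]), array([235, 226, 135, 100], dtype=int32))]
hub (array([0.59440838, 0.14323703, 0.04701117]), np.float64(0.0003771914459573642)) knob (array([0.65705233, 0.07564762, 0.0703536 ]), np.float64(0.00012480035201667907))
dot S [ 0.50375741 -0.27942989  0.07      ] D [ 0.50090991 -0.27618582  0.07      ]
b1 [ 0.59936211 -0.39640533  0.07      ]
b2 [ 0.46572322 -0.38482091  0.07      ]
b3 [ 0.45853043 -0.18554455  0.07      ]
b4 [ 0.58332889 -0.144159    0.07      ]
cup (array([ 0.73775215, -0.12875272,  0.06924061]), np.float64(0.00441663565010279)) can [0.41317619 0.39626023 0.        ] sauc [0.60693544 0.42464739 0.01      ]
```

View pics/wrist0.png

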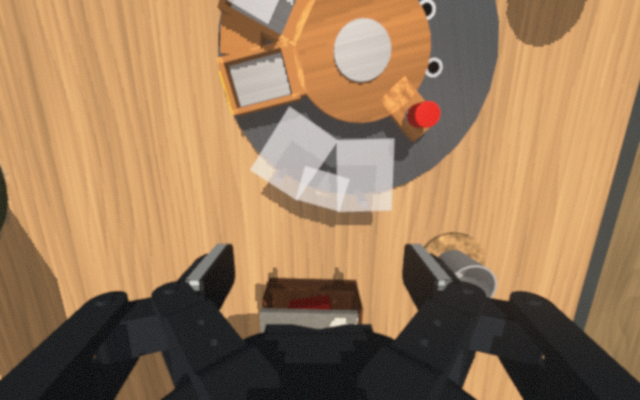

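View pics/zoom.png

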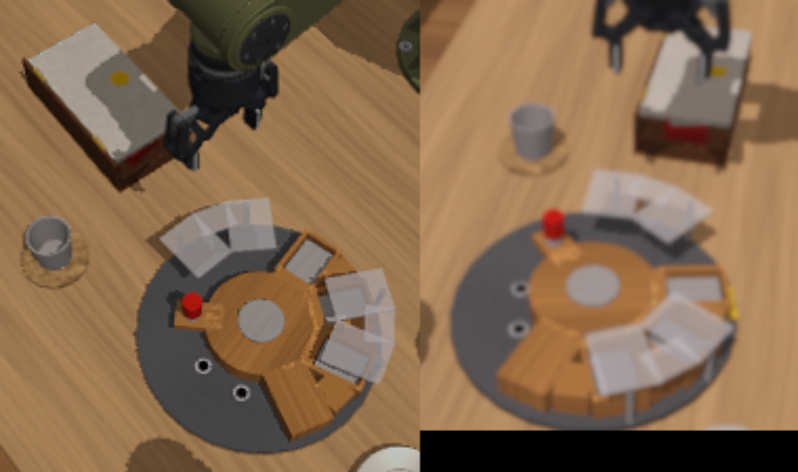

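Measured so far: the hub is at (0.594,0.143), and the knob is 92 mm from it at -47°, so the base's yaw is about +13° and the window is near (0.482,0.118). The lid's dot is at about (0.503,-0.278), with the front edge towards the robot. I'll approach the lid.

Request:
carry_out(series=[[0,0,0,-0.025,-0.15,-0.06,0],[0,0,0,-0.025,-0.15,-0.06,0],[0,0,0,-0.025,-0.15,-0.06,0],[0,0,0,-0.025,-0.15,-0.06,0],[0,0,0,-0.025,-0.15,-0.06,0]])

```text
t: 0.57
eef_pos: [0.5181, -0.1891, 0.3289]
ee_rot: [[-0.0, 1.0, -0.0], [1.0, 0.0, 0.0], [0.0, -0.0, -1.0]]
force: [0.4, 0.5, 0.2]
grip_width: 0.301
finger_force: 0.0
```

Request:
carry_out(series=[[0,0,0,-0.025,-0.15,-0.05,0],[0,0,0,-0.025,-0.15,-0.05,0],[0,0,0,-0.013,-0.06,-0.1,0],[0,0,0,0,0,-0.05,0],[0,0,0,0,0,0,0]])

```text
t: 0.98
eef_pos: [0.5022, -0.2777, 0.264]
ee_rot: [[0.002, 1.0, -0.005], [1.0, -0.002, 0.003], [0.003, -0.005, -1.0]]
force: [-1.2, 0.9, -1.0]
grip_width: 0.002
finger_force: 0.0
```

```bash
python3 - <<'E'
from h import *
s=read_state();print(s['eef_pos'],s['force'],s['grip_width'])
c=snap('scene','s1.png'); w=snap('wrist'); d=snap('side')
cv2.imwrite('pics/lid1.png',np.hstack([cv2.resize(c['frame'][70:200,200:340],None,fx=2.5,fy=2.5),cv2.resize(w['frame'],None,fx=.6,fy=.6)[:325] if 0 else cv2.copyMakeBorder(cv2.resize(w['frame'],None,fx=.68,fy=.68),0,53,0,0,0)]))
E
```

```text
[ 0.50219813 -0.27773227  0.26400284] [-1.19585937  0.93355003 -1.04210569] 0.0018265137327937908
```

View pics/lid1.png

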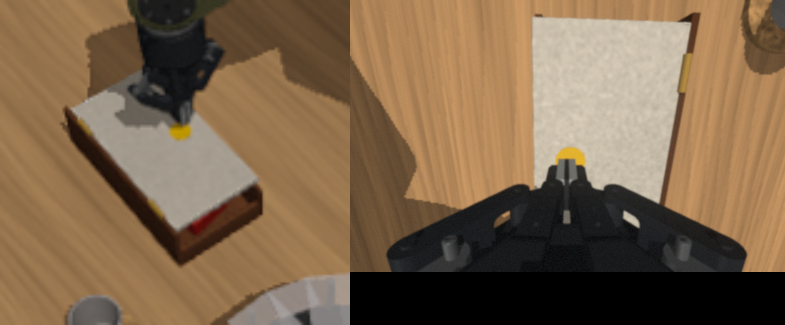

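The fingertips are right over the dot, and the yellow hinges are on the far (+x) side. Now I press.

Request:
carry_out(series=[[0,0,0,0,0,-0.04,0],[0,0,0,0,0,-0.03,0],[0,0,0,0,0,-0.008,0],[0,0,0,0,0,-0.008,0],[0,0,0,0,0,0,0]])

```text
t: 1.55
eef_pos: [0.503, -0.2773, 0.2453]
ee_rot: [[-0.0, 1.0, -0.0], [1.0, 0.0, 0.0], [0.0, -0.0, -1.0]]
force: [0.7, -0.1, -0.0]
grip_width: -0.002
finger_force: 0.0
```

Request:
carry_out(series=[[0,0,0,0,0,-0.01,0],[0,0,0,0,0,-0.008,0],[0,0,0,0,0,-0.006,0],[0,0,0,0,0,0,0]])

```text
t: 1.88
eef_pos: [0.5032, -0.2776, 0.2401]
ee_rot: [[0.0, 1.0, 0.001], [1.0, -0.0, -0.001], [-0.001, 0.001, -1.0]]
force: [1.5, 0.7, 2.4]
grip_width: 0.005
finger_force: 1.4
```

Request:
carry_out(series=[[0,0,0,0,0,-0.006,0],[0,0,0,0,0,-0.006,0],[0,0,0,0,0,0,0]])

```text
t: 2.13
eef_pos: [0.5033, -0.2776, 0.2383]
ee_rot: [[-0.0, 1.0, 0.002], [1.0, 0.0, -0.001], [-0.001, 0.002, -1.0]]
force: [-3.8, 3.4, 16.3]
grip_width: 0.001
finger_force: 8.2
```

Request:
carry_out(series=[[0,0,0,0,0,-0.004,0],[0,0,0,0,0,0,0]])

```text
t: 2.3
eef_pos: [0.5034, -0.2776, 0.2381]
ee_rot: [[-0.0, 1.0, 0.002], [1.0, 0.0, -0.001], [-0.001, 0.002, -1.0]]
force: [-7.7, 6.0, 25.5]
grip_width: -0.003
finger_force: 12.8
```

The lid is on its stop, so the latch should be free. I'll ease up slowly.

Request:
carry_out(series=[[0,0,0,0,0,0.012,0],[0,0,0,0,0,0.012,0],[0,0,0,0,0,0.02,0],[0,0,0,0,0,0.02,0],[0,0,0,0,0,0.02,0]])

```text
t: 2.72
eef_pos: [0.503, -0.2775, 0.2571]
ee_rot: [[0.0, 1.0, -0.0], [1.0, -0.0, 0.0], [0.0, -0.0, -1.0]]
force: [1.6, 0.4, 1.0]
grip_width: -0.0
finger_force: 0.8
```

Request:
carry_out(series=[[0,0,0,0,0,0.02,0],[0,0,0,0,0,0.02,0],[0,0,0,0,0,0.02,0],[0,0,0,0,0,0.02,0],[0,0,0,0,0,0.02,0]])

```text
t: 3.13
eef_pos: [0.503, -0.2775, 0.2821]
ee_rot: [[0.0, 1.0, -0.0], [1.0, -0.0, 0.0], [0.0, -0.0, -1.0]]
force: [0.6, 0.6, 0.6]
grip_width: 0.001
finger_force: 0.6
```

Request:
carry_out(series=[[0,0,0,0,0,0.02,0],[0,0,0,0,0,0.02,0],[0,0,0,0,0,0.02,0],[0,0,0,0,0,0.02,0],[0,0,0,0,0,0.02,0]])

```text
t: 3.55
eef_pos: [0.503, -0.2775, 0.3072]
ee_rot: [[0.0, 1.0, -0.0], [1.0, -0.0, 0.0], [0.0, -0.0, -1.0]]
force: [1.2, -0.1, -0.1]
grip_width: -0.0
finger_force: 0.4
```

Request:
carry_out(series=[[0,0,0,0,0,0.02,0],[0,0,0,0,0,0.02,0],[0,0,0,0,0,0.02,0],[0,0,0,0,0,0.02,0],[0,0,0,0,0,0.02,0]])

```text
t: 3.97
eef_pos: [0.503, -0.2775, 0.3321]
ee_rot: [[0.0, 1.0, -0.0], [1.0, -0.0, 0.0], [0.0, -0.0, -1.0]]
force: [1.3, 0.5, -0.1]
grip_width: -0.0
finger_force: 0.2
```

Request:
carry_out(series=[[0,0,0,0,0,0.02,0],[0,0,0,0,0,0.02,0],[0,0,0,0,0,0.02,0],[0,0,0,0,0,0.02,0],[0,0,0,0,0,0.02,0]])

```text
t: 4.38
eef_pos: [0.503, -0.2775, 0.3571]
ee_rot: [[0.0, 1.0, -0.0], [1.0, -0.0, 0.0], [0.0, -0.0, -1.0]]
force: [-0.1, 0.2, -0.2]
grip_width: -0.003
finger_force: 0.0
```

Request:
carry_out(series=[[0,0,0,0,0,0.1,0],[0,0,0,-0.05,0,0.1,0],[0,0,0,-0.1,0,0.1,0],[0,0,0,-0.1,0,0.08,0],[0,0,0,-0.1,0,0.04,0]])

```text
t: 4.8
eef_pos: [0.4144, -0.2772, 0.4644]
ee_rot: [[-0.0, 1.0, 0.002], [1.0, 0.0, -0.002], [-0.002, 0.002, -1.0]]
force: [-0.4, -0.3, 1.4]
grip_width: -0.0
finger_force: 0.0
```

```bash
python3 - <<'E'
from h import *
s=read_state();print(s['eef_pos'],s['force'],s['grip_width'])
c=snap('scene'); w=snap('wrist'); d=snap('side')
import pickle; pickle.dump(dict(scene=c,side=d,wrist=w),open('c2.pkl','wb'))
cv2.imwrite('pics/lid2.png',np.hstack([cv2.resize(c['frame'][70:200,200:330],None,fx=3,fy=3),cv2.resize(d['frame'][90:220,290:420],None,fx=3,fy=3)]))
E
```

```text
[ 0.41439925 -0.2772195   0.46437655] [-0.39230689 -0.28046538  1.4350223 ] -0.0001226535901279774
```

View pics/lid2.png

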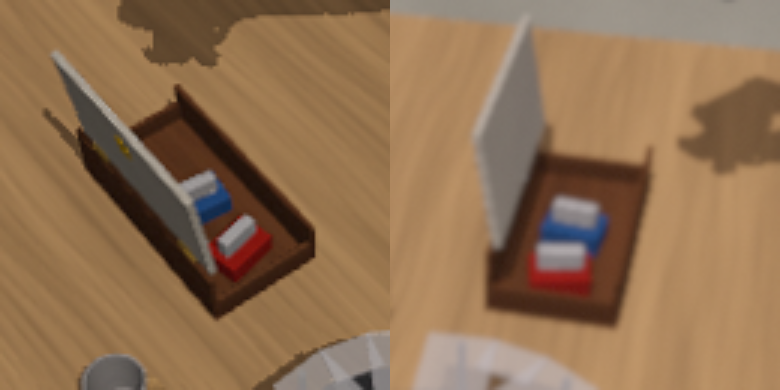

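The lid is standing open, and I can see a blue and a red tin. I'll move the hand over the box for a closer wrist view.

Request:
carry_out(series=[[0,0,0,0.13,0.04,0,1],[0,0,0,0.13,0.04,0,1],[0,0,0,0.13,0.04,0,1],[0,0,0,0,0,0,1],[0,0,0,0,0,0,1]])

```text
t: 5.37
eef_pos: [0.5147, -0.2468, 0.46]
ee_rot: [[-0.002, 1.0, -0.002], [1.0, 0.002, 0.001], [0.001, -0.002, -1.0]]
force: [-0.7, -0.1, 0.4]
grip_width: 0.706
finger_force: 0.0
```

```bash
python3 - <<'E'
from h import *
s=read_state();print(s['eef_pos'],s['force'],s['grip_width'])
w=snap('wrist','w3.png'); 
import pickle; pickle.dump(w,open('c3.pkl','wb'))
f=w['frame']
def rect(lo,hi,z,nm):
    hs=cv2.cvtColor(f,cv2.COLOR_BGR2HSV); m=cv2.inRange(hs,np.array(lo),np.array(hi))
    cs,_=cv2.findContours(m,0,1)
    for c in sorted(cs,key=cv2.contourArea)[-3:]:
        if cv2.contourArea(c)<150: continue
        P=np.array([onz(w,p[0],z)[:2] for p in c],np.float32)
        print(nm,cv2.contourArea(c),c[:,0].mean(0),cv2.minAreaRect(P))
rect((0,150,70),(8,255,255),.03,'red'); rect((100,120,60),(130,255,255),.03,'blue'); rect((40,80,40),(90,255,255),.03,'green')
E
```

```text
[ 0.51471779 -0.24675922  0.45995705] [-0.66080651 -0.07583254  0.35734864] 0.705664310476769
red 1444.0 [336.39041096 141.52739726] ((0.5384550094604492, -0.2033514380455017), (0.06332792341709137, 0.04710829257965088), 10.732040405273438)
blue 1074.5 [332.36220472 194.11023622] ((0.5349599719047546, -0.2782658338546753), (0.04425422102212906, 0.05746115371584892), 81.7568588256836)
```

View pics/w3.png

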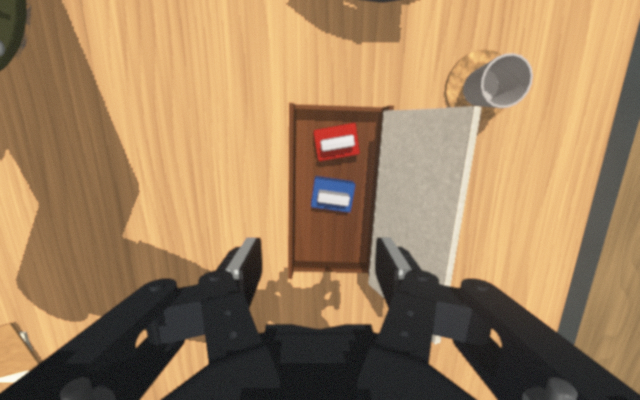

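The wrist view shows only two tins: red at about (337,142) and blue at about (333,194). The lid leans well back. I'll refine the tins from their tab tops.

```bash
python3 - <<'E'
from h import *
import pickle; w=pickle.load(open('c3.pkl','rb'))
hs=cv2.cvtColor(w['frame'],cv2.COLOR_BGR2HSV); m=cv2.inRange(hs,np.array((0,0,150)),np.array((180,70,255)))
for x0,y0,x1,y1 in [(312,125,362,160),(308,180,356,212)]:
    z=np.zeros_like(m); z[y0:y1,x0:x1]=m[y0:y1,x0:x1]
    cs,_=cv2.findContours(z,0,1); c=max(cs,key=cv2.contourArea)
    P=np.array([onz(w,p[0],.052)[:2] for p in c],np.float32); print(cv2.contourArea(c),cv2.minAreaRect(P))
print(read_state()['joint_pos'])
E
```

```text
342.5 ((0.5386290550231934, -0.20297366380691528), (0.043952714651823044, 0.01510140672326088), 10.282032012939453)
367.5 ((0.5349739789962769, -0.2774997055530548), (0.018194617703557014, 0.04533859342336655), 81.79536437988281)
[-5.12745928e-01  3.10425531e-01  1.37846592e+00 -8.39869887e-05
  1.45486535e+00 -5.13949966e-01]
```

Request:
carry_out(series=[[0,0,0.0397,0.007,0.0125,-0.05,0.5],[0,0,0.0397,0.007,0.0125,-0.05,0.5],[0,0,0.0397,0.007,0.0125,-0.05,0.5],[0,0,0.0397,0.007,0.0125,-0.05,0.5],[0,0,0.0397,0.007,0.0125,-0.05,0.5]])

```text
t: 5.83
eef_pos: [0.5212, -0.2322, 0.3986]
ee_rot: [[-0.588, 0.809, -0.0], [0.809, 0.588, 0.0], [0.0, -0.0, -1.0]]
force: [0.9, -0.3, -0.8]
grip_width: 0.496
finger_force: 0.0
```

Request:
carry_out(series=[[0,0,0.0397,0.007,0.0125,-0.05,0.5],[0,0,0.0397,0.007,0.0125,-0.05,0.5],[0,0,0.0397,0.007,0.0125,-0.05,0.5],[0,0,0.0397,0.007,0.0125,-0.05,0.5],[0,0,0.0397,0.007,0.0125,-0.05,0.5]])

```text
t: 6.25
eef_pos: [0.5299, -0.2166, 0.3361]
ee_rot: [[-0.95, 0.313, -0.0], [0.313, 0.95, -0.0], [0.0, -0.0, -1.0]]
force: [-0.2, -0.4, -0.8]
grip_width: 0.501
finger_force: 0.0
```

Request:
carry_out(series=[[0,0,0.0397,0.007,0.0125,-0.05,0.5],[0,0,0.0397,0.007,0.0125,-0.05,0.5],[0,0,0.0397,0.007,0.0125,-0.05,0.5],[0,0,0.0397,0.005,0.0125,-0.05,0.5],[0,0,0,0,0,0,0.5]])

```text
t: 6.67
eef_pos: [0.5362, -0.2037, 0.2844]
ee_rot: [[-0.984, -0.18, -0.003], [-0.18, 0.984, 0.002], [0.003, 0.002, -1.0]]
force: [0.4, -0.1, 0.3]
grip_width: 0.503
finger_force: 0.0
```

```bash
python3 - <<'E'
from h import *
s=read_state();print(s['eef_pos'],np.round(s['ee_rot'],3).tolist(),s['joint_pos'],s['grip_width'])
w=snap('wrist','w4.png')
E
```

```text
[ 0.5362096  -0.20366698  0.28441697] [[-0.984, -0.18, -0.003], [-0.18, 0.984, 0.002], [0.003, 0.002, -1.0]] [-4.26852766e-01  4.75886613e-01  1.57365397e+00  3.89116493e-05
  1.09581334e+00 -2.17850436e+00] 0.5028993777282161
```

View pics/w4.png

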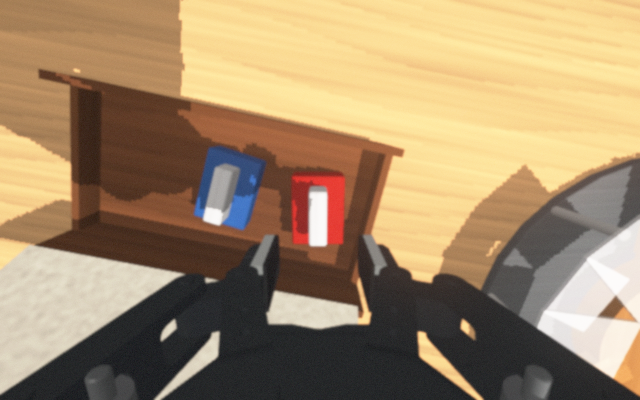

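The red tin's tab is centred between the fingers. I'll descend, grip and lift.

Request:
carry_out(series=[[0,0,0,0,0,-0.1,0.5],[0,0,0,0,0,-0.1,0.5],[0,0,0,0,0,-0.08,0.5],[0,0,0,0,0,-0.036,0.4],[0,0,0,0,0,0,0.3]])

```text
t: 7.13
eef_pos: [0.5366, -0.2041, 0.2067]
ee_rot: [[-0.985, -0.171, -0.002], [-0.171, 0.985, 0.001], [0.002, 0.001, -1.0]]
force: [-0.1, -0.9, -1.0]
grip_width: 0.304
finger_force: 0.0
```

Request:
carry_out(series=[[0,0,0,0,0,0,0.1],[0,0,0,0,0,0,0],[0,0,0,0,0,0,0],[0,0,0,0,0,0,0],[0,0,0,0,0,0,0]])

```text
t: 7.55
eef_pos: [0.5372, -0.2039, 0.2089]
ee_rot: [[-0.985, -0.174, 0.002], [-0.174, 0.985, -0.001], [-0.002, -0.001, -1.0]]
force: [-1.7, 0.6, 7.0]
grip_width: 0.146
finger_force: 63.4
```

Request:
carry_out(series=[[0,0,0,0,0,0.02,0],[0,0,0,0,0,0.08,0],[0,0,0,0,0,0.12,0],[0,0,0,0,0,0.12,0],[0,0,0,0,0,0.1,0]])

```text
t: 7.97
eef_pos: [0.5369, -0.2037, 0.3202]
ee_rot: [[-0.985, -0.174, 0.001], [-0.174, 0.985, -0.0], [-0.001, -0.001, -1.0]]
force: [1.4, 0.1, -0.6]
grip_width: 0.145
finger_force: 62.3
```

The red tin is gripped. I'll move toward the window and stop short to look at the recess.

Request:
carry_out(series=[[0,0,0.0026,-0.0275,0.16,0,0],[0,0,0.0026,-0.0275,0.16,0,0],[0,0,0.0026,-0.0275,0.16,0,0],[0,0,0.0026,-0.0275,0.16,0,0],[0,0,0.0026,-0.0275,0.16,0,0]])

```text
t: 8.38
eef_pos: [0.5018, -0.0021, 0.3183]
ee_rot: [[-0.977, -0.214, 0.001], [-0.214, 0.977, -0.0], [-0.001, -0.0, -1.0]]
force: [1.0, -0.5, -1.6]
grip_width: 0.142
finger_force: 62.3
```

Request:
carry_out(series=[[0,0,0.0026,-0.0275,0.16,0,0],[0,0,0,0,0,0,0],[0,0,0,0,0,0,0],[0,0,0,0,0,0,0]])

```text
t: 8.72
eef_pos: [0.4958, 0.0362, 0.3181]
ee_rot: [[-0.975, -0.223, 0.001], [-0.223, 0.975, -0.0], [-0.0, -0.0, -1.0]]
force: [-0.4, 0.2, -1.9]
grip_width: 0.144
finger_force: 62.3
```

```bash
python3 - <<'E'
from h import *
s=read_state();print(s['eef_pos'],np.round(s['ee_rot'],3).tolist(),s['grip_width'],s['finger_force'])
w=snap('wrist','w5.png')
import pickle; pickle.dump(w,open('c5.pkl','wb'))
print(proj(w,[[.482,.118,.044],[.5944,.1432,.047]]))
E
```

```text
[0.49577117 0.03616067 0.31807321] [[-0.975, -0.223, 0.001], [-0.223, 0.975, -0.0], [-0.0, -0.0, -1.0]] 0.1437950944772532 62.30951428413391
[[410.16016092 205.81408256]
 [400.5822203  317.16760927]]
```

View pics/w5.png

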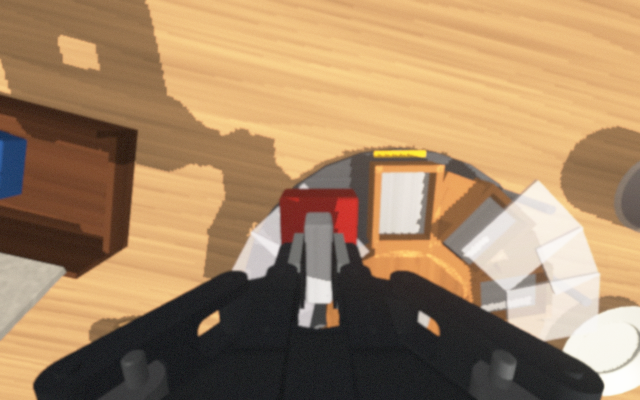

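```bash
python3 - <<'E'
from h import *
import pickle; w=pickle.load(open('c5.pkl','rb')); f=w['frame']
cv2.imwrite('pics/w5c.png',cv2.resize(f[145:255,355:455],None,fx=5.4,fy=5.4,interpolation=cv2.INTER_CUBIC))
b,l=blobs(f,(0,0,110),(180,70,255),(372,160,440,245),300)
print(b)
i=l[205,405]; c=max(cv2.findContours((l==i).astype(np.uint8),0,1)[0],key=cv2.contourArea)
P=np.array([onz(w,p[0],.032)[:2] for p in c],np.float32); print(cv2.minAreaRect(P))
print(proj(w,[np.array([.482,.118,.044])+np.array([[.975,-.2216,0],[.2216,.975,0],[0,0,1]])@[a*.032,b*.024,0] for a,b in [(-1,-1),(-1,1),(1,1),(1,-1)]]))
E
```

```text
[(2793, array([403.2, 202.6]), array([379, 172,  50,  62], dtype=int32))]
((0.4837850034236908, 0.1155984178185463), (0.05994162708520889, 0.04330848902463913), 13.33841323852539)
[[385.90961835 170.55383406]
 [440.81982625 170.67660084]
 [432.82147428 238.78669718]
 [381.42732006 238.71973098]]
```

View pics/w5c.png

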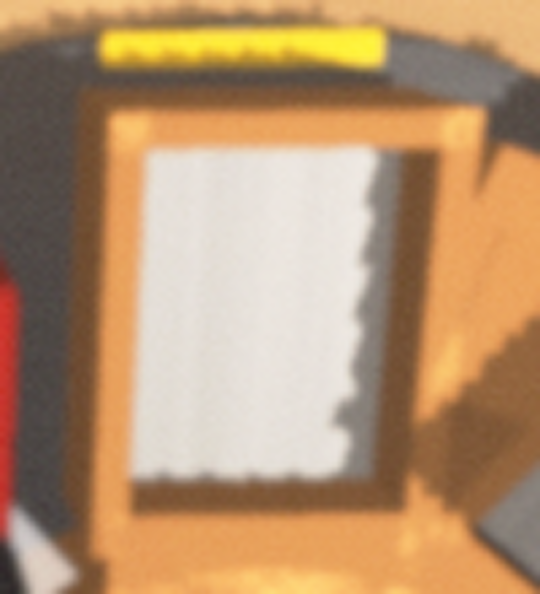

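```bash
python3 - <<'E'
from h import *
import pickle; w=pickle.load(open('c5.pkl','rb')); f=w['frame']
q=np.array([(146,148),(440,150),(405,512),(130,512)])/5.4+[355,145]
P=np.array([onz(w,u,.044)[:2] for u in q]); print(P, P.mean(0))
print(np.linalg.norm(P-np.roll(P,-1,0),axis=1)); e=P[[2,3]].mean(0)-P[[0,1]].mean(0); print('yaw',np.degrees(np.arctan2(e[1],e[0])))
R=np.array([[.975,-.223],[.223,.975]]); t=np.array([.4958,.0362])
for z in (.139,.115):
  print(z,proj(w,[[*(t+R@[a*.03,b*.022]),z] for a,b in [(-1,-1),(-1,1),(1,1),(1,-1)]]))
hs=cv2.cvtColor(f,cv2.COLOR_BGR2HSV); m=cv2.inRange(hs,np.array((0,150,60)),np.array((8,255,255)))
for r in range(184,246,6):
  x=np.where(m[r,260:380])[0]+260
  if len(x): print(r,x.min(),x.max(),f[r,300].tolist())
E
```

```text
[[0.45844307 0.08467296]
 [0.44808992 0.1312233 ]
 [0.5094523  0.1462575 ]
 [0.52006625 0.09985837]] [0.48401289 0.11550303]
[0.04768776 0.06317728 0.04759764 0.06346663]
yaw 13.805033564341612
0.139 [[278.12951452 193.14274606]
 [359.17033615 193.18415817]
 [355.25689609 290.49545922]
 [281.83936449 290.47583319]]
0.115 [[283.40242024 184.08010095]
 [353.75483526 184.11764232]
 [350.76680634 270.41551049]
 [286.2231872  270.39498319]]
190 285 352 [46, 53, 115]
196 281 356 [38, 45, 115]
202 280 357 [28, 35, 122]
208 281 357 [35, 40, 124]
214 282 357 [35, 38, 125]
220 282 357 [35, 42, 126]
226 282 357 [37, 43, 125]
232 282 356 [61, 65, 119]
238 282 355 [111, 117, 116]
```

The recess opening measures 63 x 48 mm as it should, with its centre at (0.484,0.1155) and yaw 13.8°. The held tin sits about 2 mm ahead of the TCP. I'll move over the window and lower the tin.

Request:
carry_out(series=[[0,0,0.005,-0.027,0.158,0,0],[0,0,0,-0.027,0.158,0,0],[0,0,0,0,0,-0.1,0],[0,0,0,0,0,-0.1,0],[0,0,0,0,0,-0.04,0]])

```text
t: 9.18
eef_pos: [0.4819, 0.1145, 0.2551]
ee_rot: [[-0.972, -0.237, -0.003], [-0.237, 0.972, -0.001], [0.003, 0.0, -1.0]]
force: [-0.5, -0.2, -2.1]
grip_width: 0.147
finger_force: 62.3
```

Request:
carry_out(series=[[0,0,0,0,0,0,0],[0,0,0,0,0,0,0],[0,0,0,0,0,0,0]])

```text
t: 9.43
eef_pos: [0.4829, 0.1146, 0.2589]
ee_rot: [[-0.972, -0.236, 0.002], [-0.236, 0.972, 0.0], [-0.002, -0.0, -1.0]]
force: [0.7, -0.6, -1.1]
grip_width: 0.145
finger_force: 62.3
```

Request:
carry_out(series=[[0,0,0,-0.002,0.002,-0.02,0],[0,0,0,0,0,-0.02,0],[0,0,0,0,0,-0.015,0],[0,0,0,0,0,-0.015,0],[0,0,0,0,0,0,0]])

```text
t: 9.85
eef_pos: [0.4816, 0.1157, 0.2394]
ee_rot: [[-0.971, -0.238, -0.001], [-0.238, 0.971, -0.0], [0.001, 0.0, -1.0]]
force: [-1.4, -0.6, -1.2]
grip_width: 0.145
finger_force: 62.3
```

Request:
carry_out(series=[[0,0,0,0,0,-0.012,0],[0,0,0,0,0,-0.012,0],[0,0,0,0,0,0,0]])

```text
t: 10.1
eef_pos: [0.4818, 0.1158, 0.2339]
ee_rot: [[-0.971, -0.238, 0.0], [-0.238, 0.971, -0.0], [-0.0, -0.0, -1.0]]
force: [-0.1, 0.4, -1.7]
grip_width: 0.144
finger_force: 62.3
```

Request:
carry_out(series=[[0,0,0,0,0,-0.012,0],[0,0,0,0,0,-0.012,0],[0,0,0,0,0,-0.012,0],[0,0,0,0,0,-0.008,0],[0,0,0,0,0,0,0]])

```text
t: 10.52
eef_pos: [0.4818, 0.1158, 0.2229]
ee_rot: [[-0.971, -0.238, 0.0], [-0.238, 0.971, 0.0], [-0.0, -0.0, -1.0]]
force: [-0.2, 0.4, -0.7]
grip_width: 0.141
finger_force: 62.4
```

Request:
carry_out(series=[[0,0,0,0,0,-0.006,0],[0,0,0,0,0,-0.006,0],[0,0,0,0,0,0,0]])

```text
t: 10.77
eef_pos: [0.482, 0.1158, 0.2225]
ee_rot: [[-0.971, -0.238, 0.001], [-0.238, 0.971, 0.0], [-0.001, -0.0, -1.0]]
force: [-15.5, -3.3, 39.6]
grip_width: 0.146
finger_force: 68.0
```

It's bottomed at TCP z 0.2225, as expected for flush. I'll ease off, release and rise.

Request:
carry_out(series=[[0,0,0,0,0,0.01,0],[0,0,0,0,0,0,0.2],[0,0,0,0,0,0,0.35],[0,0,0,0,0,0,0.35],[0,0,0,0,0,0.04,0.35]])

```text
t: 11.18
eef_pos: [0.4813, 0.1156, 0.2312]
ee_rot: [[-0.971, -0.238, -0.003], [-0.238, 0.971, -0.001], [0.003, 0.0, -1.0]]
force: [-0.2, -0.7, -1.4]
grip_width: 0.354
finger_force: 0.0
```

Request:
carry_out(series=[[0,0,0,0,0,0.1,0.35],[0,0,0,0,0,0.12,0.35],[0,0,0,0,0,0.12,0.35],[0,0,0,0,0,0.02,0.35],[0,0,0,0,0,0,0.35]])

```text
t: 11.6
eef_pos: [0.4819, 0.1158, 0.3249]
ee_rot: [[-0.971, -0.238, 0.004], [-0.238, 0.971, 0.001], [-0.004, -0.0, -1.0]]
force: [-0.2, 0.2, 0.4]
grip_width: 0.352
finger_force: 0.0
```

```bash
python3 - <<'E'
from h import *
s=read_state();print(s['eef_pos'],np.round(s['ee_rot'],3).tolist(),s['joint_pos'],s['grip_width'])
w=snap('wrist','w6.png')
print(proj(w,[[.4840,.1155,.066],[.657,.0756,.085]]))
E
```

```text
[0.48188395 0.11577285 0.32487022] [[-0.971, -0.238, 0.004], [-0.238, 0.971, 0.001], [-0.004, -0.0, -1.0]] [ 1.61863417e-01  2.63803730e-01  1.76474728e+00  4.93184379e-06
  1.10915824e+00 -1.64893682e+00] 0.35166469089402613
[[317.48392546 206.52145594]
 [231.83204009 375.13949353]]
```

View pics/w6.png

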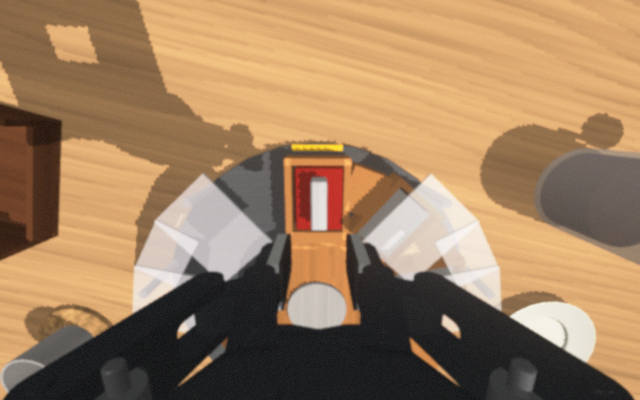

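The red tin sits in the recess with its tab at (319,205). Next is the plunger: I'll turn the hand so it closes radially on the knob at (0.657,0.077).

Request:
carry_out(series=[[0,0,-0.0397,0.033,-0.0074,-0.012,0.65],[0,0,-0.0397,0.033,-0.0074,-0.012,0.65],[0,0,-0.0397,0.033,-0.0074,-0.012,0.65],[0,0,-0.0397,0.033,-0.0074,-0.012,0.65],[0,0,-0.0397,0.033,-0.0074,-0.012,0.65]])

```text
t: 12.07
eef_pos: [0.5231, 0.1064, 0.3058]
ee_rot: [[-0.925, 0.38, -0.003], [0.38, 0.925, -0.0], [0.003, -0.001, -1.0]]
force: [-0.2, -0.6, -0.2]
grip_width: 0.651
finger_force: 0.0
```

Request:
carry_out(series=[[0,0,-0.0397,0.033,-0.0074,-0.012,0.65],[0,0,-0.0397,0.033,-0.0074,-0.012,0.65],[0,0,-0.0397,0.033,-0.0074,-0.012,0.65],[0,0,-0.0397,0.033,-0.0074,-0.012,0.65],[0,0,-0.0397,0.033,-0.0074,-0.012,0.65]])

```text
t: 12.48
eef_pos: [0.5644, 0.0971, 0.2906]
ee_rot: [[-0.529, 0.849, -0.003], [0.849, 0.529, -0.0], [0.001, -0.003, -1.0]]
force: [-0.5, -0.7, 1.4]
grip_width: 0.645
finger_force: 0.0
```

Request:
carry_out(series=[[0,0,-0.0397,0.033,-0.0074,-0.012,0.65],[0,0,-0.0397,0.033,-0.0074,-0.012,0.65],[0,0,-0.0397,0.033,-0.0074,-0.012,0.65],[0,0,-0.0397,0.033,-0.0074,-0.012,0.65],[0,0,-0.0397,0.033,-0.0074,-0.012,0.65]])

```text
t: 12.9
eef_pos: [0.6056, 0.0879, 0.2754]
ee_rot: [[0.066, 0.998, -0.003], [0.998, -0.066, -0.0], [-0.0, -0.003, -1.0]]
force: [-0.1, -0.0, -0.6]
grip_width: 0.652
finger_force: 0.0
```

Request:
carry_out(series=[[0,0,-0.0397,0.033,-0.0074,-0.012,0.65],[0,0,-0.0397,0.033,-0.0074,-0.012,0.65],[0,0,-0.0397,0.033,-0.0074,-0.012,0.65],[0,0,-0.0397,0.033,-0.0074,-0.012,0.65],[0,0,-0.0397,0.033,-0.0074,-0.012,0.65]])

```text
t: 13.32
eef_pos: [0.6468, 0.0786, 0.2603]
ee_rot: [[0.636, 0.771, -0.003], [0.771, -0.636, -0.0], [-0.002, -0.002, -1.0]]
force: [-0.3, 0.3, 0.3]
grip_width: 0.652
finger_force: 0.0
```

Request:
carry_out(series=[[0,0,-0.0397,0.035,-0.0074,-0.012,0.65],[0,0,0,0,0,0,0.65],[0,0,0,0,0,0,0.65],[0,0,0,0,0,0,0.65]])

```text
t: 13.65
eef_pos: [0.655, 0.077, 0.2588]
ee_rot: [[0.72, 0.694, -0.002], [0.694, -0.72, -0.0], [-0.001, -0.001, -1.0]]
force: [0.5, 0.3, 0.4]
grip_width: 0.65
finger_force: 0.0
```

```bash
python3 - <<'E'
from h import *
s=read_state();print(s['eef_pos'],np.round(s['ee_rot'],3).tolist(),s['joint_pos'],s['grip_width'])
S=snap('scene'); D=snap('side'); W=snap('wrist','w7.png')
for c in (S,D,W): print(blobs(c['frame'],(0,180,80),(6,255,255),(230,120,420,300),15)[0],proj(c,[[.657,.077,.07],[.657,.077,.085]]).tolist())
E
```

```text
[0.65504294 0.07698944 0.25878093] [[0.72, 0.694, -0.002], [0.694, -0.72, -0.0], [-0.001, -0.001, -1.0]] [6.14727500e-02 6.81200898e-01 1.31145083e+00 3.19576884e-05
 1.15056365e+00 8.65479852e-01] 0.649916758283181
[(176, array([362. , 209.3]), array([351, 198,  23,  22], dtype=int32)), (98, array([306.2, 230. ]), array([302, 224,  10,  13], dtype=int32))] [[306.33164450294373, 230.4195134369051], [306.30342571765283, 228.0971983919629]]
[(78, array([282. , 226.5]), array([279, 220,   8,  14], dtype=int32)), (54, array([356.3, 259.9]), array([347, 255,  17,   8], dtype=int32))] [[283.41152875585095, 226.96027689740117], [283.1722671427965, 222.47371172381892]]
[(1931, array([321.9, 237.9]), array([300, 211,  46,  54], dtype=int32))] [[320.03202760204033, 235.8445704706716], [320.16191311593815, 246.20724071261765]]
```

The knob matches the prediction in all three views. I'll descend and grip.

Request:
carry_out(series=[[0,0,0,0.006,0,-0.05,0.65],[0,0,0,0,0,-0.05,0.65],[0,0,0,0,0,-0.022,0.5],[0,0,0,0,0,0,0.35],[0,0,0,0,0,0,0.1]])

```text
t: 14.22
eef_pos: [0.657, 0.0765, 0.2282]
ee_rot: [[0.723, 0.691, -0.001], [0.691, -0.723, -0.001], [-0.001, 0.0, -1.0]]
force: [0.7, -1.9, -6.2]
grip_width: 0.29
finger_force: 59.1
```

Request:
carry_out(series=[[0,0,0,0,0,0,0],[0,0,0,0,0,0,0],[0,0,0,0,0,0,0],[0,0,0,0,0,0,0]])

```text
t: 14.55
eef_pos: [0.657, 0.0765, 0.2289]
ee_rot: [[0.723, 0.691, -0.0], [0.691, -0.723, -0.001], [-0.001, 0.0, -1.0]]
force: [2.2, -4.1, -6.5]
grip_width: 0.286
finger_force: 59.4
```

Request:
carry_out(series=[[0,0,0,0,0,0.016,0],[0,0,0,0,0,0.016,0],[0,0,0,0,0,0.014,0],[0,0,0,0,0,0,0],[0,0,0,0,0,0,0]])

```text
t: 14.97
eef_pos: [0.6569, 0.0765, 0.24]
ee_rot: [[0.723, 0.691, -0.001], [0.691, -0.723, -0.001], [-0.001, -0.0, -1.0]]
force: [5.2, -5.4, -10.9]
grip_width: 0.285
finger_force: 59.6
```

```bash
python3 - <<'E'
from h import *
s=read_state();print(s['eef_pos'],s['force'],s['finger_force'])
C=np.array([.5957,.1430]);C=(C+[.5944,.1432])/2
r=s['eef_pos'][:2]-C; print(np.linalg.norm(r),np.degrees(np.arctan2(r[1],r[0])))
th=np.arctan2(r[1],r[0]); prev=r
for k in range(1,13):
    a=th+np.radians(40)*k/12; p=np.linalg.norm(r)*np.array([np.cos(a),np.sin(a)]); print(np.round((p-prev)/.25,4)); prev=p
E
```

```text
[0.65691481 0.07648379 0.24002503] [  5.24405375  -5.37806616 -10.8694341 ] 59.636083245277405
0.09091190512730828 -47.11790831765402
[0.0151 0.0148]
[0.0142 0.0157]
[0.0133 0.0165]
[0.0123 0.0172]
[0.0112 0.0179]
[0.0102 0.0185]
[0.0091 0.0191]
[0.008  0.0196]
[0.0068 0.02  ]
[0.0056 0.0204]
[0.0044 0.0207]
[0.0032 0.0209]
```

Request:
carry_out(series=[[0,0,0.0185,0.0151,0.0148,0,0],[0,0,0.0185,0.0142,0.0157,0,0],[0,0,0.0185,0.0133,0.0165,0,0],[0,0,0.0185,0.0123,0.0172,0,0],[0,0,0.0185,0.0112,0.0179,0,0]])

```text
t: 15.38
eef_pos: [0.6735, 0.0971, 0.2396]
ee_rot: [[0.493, 0.87, -0.002], [0.87, -0.493, -0.001], [-0.002, -0.001, -1.0]]
force: [2.6, -4.5, -11.5]
grip_width: 0.286
finger_force: 59.5
```

Request:
carry_out(series=[[0,0,0.0185,0.0102,0.0185,0,0],[0,0,0.0185,0.0091,0.0191,0,0],[0,0,0.0185,0.008,0.0196,0,0],[0,0,0.0185,0.0068,0.02,0,0],[0,0,0.0185,0.0056,0.0204,0,0]])

```text
t: 15.8
eef_pos: [0.6833, 0.1216, 0.2394]
ee_rot: [[0.222, 0.975, -0.002], [0.975, -0.222, -0.001], [-0.001, -0.002, -1.0]]
force: [2.4, -5.3, -10.7]
grip_width: 0.285
finger_force: 59.5
```

Request:
carry_out(series=[[0,0,0.0185,0.0044,0.0207,0,0],[0,0,0.0185,0.0032,0.0209,0,0],[0,0,0,0,0,0,0],[0,0,0,0,0,0,0]])

```text
t: 16.13
eef_pos: [0.6851, 0.1321, 0.2397]
ee_rot: [[0.112, 0.994, -0.002], [0.994, -0.112, -0.001], [-0.001, -0.002, -1.0]]
force: [0.9, -3.6, -11.5]
grip_width: 0.284
finger_force: 59.6
```

The turn was 40.1°. I'll let the plunger down.

Request:
carry_out(series=[[0,0,0,0,0,-0.015,0],[0,0,0,0,0,-0.015,0],[0,0,0,0,0,-0.015,0],[0,0,0,0,0,0,0],[0,0,0,0,0,0,0]])

```text
t: 16.55
eef_pos: [0.6852, 0.1321, 0.2292]
ee_rot: [[0.111, 0.994, -0.001], [0.994, -0.111, -0.0], [-0.0, -0.001, -1.0]]
force: [-4.5, -3.6, -7.6]
grip_width: 0.288
finger_force: 60.0
```

Request:
carry_out(series=[[0,0,0,0,0,0,0.3],[0,0,0,0,0,0,0.6],[0,0,0,0,0,0,0.65],[0,0,0,0,0,0.1,0.65],[0,0,0,0,0,0.15,0.65]])

```text
t: 16.97
eef_pos: [0.685, 0.1323, 0.29]
ee_rot: [[0.111, 0.994, -0.004], [0.994, -0.111, -0.0], [-0.001, -0.004, -1.0]]
force: [-0.2, 1.2, 0.5]
grip_width: 0.649
finger_force: 0.0
```

Request:
carry_out(series=[[0,0,0.035,-0.04,-0.1,0.12,0.6],[0,0,0.035,-0.04,-0.14,0.07,0.6],[0,0,0.035,-0.04,-0.15,0,0.6],[0,0,0.035,-0.04,-0.15,0,0.6],[0,0,0.035,-0.04,-0.15,0,0.6]])

```text
t: 17.38
eef_pos: [0.6347, -0.0415, 0.3413]
ee_rot: [[-0.43, 0.903, 0.004], [0.903, 0.43, -0.0], [-0.002, 0.004, -1.0]]
force: [0.3, -0.6, -0.8]
grip_width: 0.604
finger_force: 0.0
```

Request:
carry_out(series=[[0,0,0.035,-0.04,-0.15,0,0.5],[0,0,0.035,-0.04,-0.15,0,0.5],[0,0,0.035,-0.04,-0.15,0,0.5],[0,0,0.035,-0.04,-0.15,0,0.5],[0,0,0.035,-0.04,-0.15,0,0.5]])

```text
t: 17.8
eef_pos: [0.5848, -0.2294, 0.341]
ee_rot: [[-0.838, 0.545, 0.003], [0.545, 0.838, -0.001], [-0.003, 0.001, -1.0]]
force: [0.7, -0.2, -0.2]
grip_width: 0.499
finger_force: 0.0
```

```bash
python3 - <<'E'
from h import *
import pickle
s=read_state();print(s['eef_pos'],np.round(s['ee_rot'],3).tolist(),s['joint_pos'])
S=snap('scene'); D=snap('side'); W=snap('wrist')
k=[blobs(c['frame'],(0,180,80),(6,255,255),(260,140,420,300),15)[0] for c in (S,D)]; print(k)
for a in k[0]:
  for b in k[1]: print(tri(S,a[1],D,b[1]))
pickle.dump(W,open('c8.pkl','wb'))
cv2.imwrite('pics/m8.png',np.hstack([cv2.resize(S['frame'][160:310,260:420],None,fx=2,fy=2),cv2.resize(W['frame'],None,fx=.75,fy=.75)]))
E
```

```text
[ 0.58476962 -0.22941507  0.34099915] [[-0.838, 0.545, 0.003], [0.545, 0.838, -0.001], [-0.003, 0.001, -1.0]] [-4.32205009e-01  5.26561890e-01  1.35441568e+00  3.79542373e-04
  1.25718963e+00 -1.42635673e+00]
[[(73, array([336.1, 207.7]), array([329, 204,  15,   7], dtype=int32)), (100, array([311.7, 251.4]), array([307, 246,  10,  12], dtype=int32))], [(77, array([335.8, 237.4]), array([324, 232,  25,  12], dtype=int32)), (119, array([266. , 240.7]), array([261, 234,  11,  14], dtype=int32))]]
(array([0.53229063, 0.06129601, 0.03851907]), np.float64(0.011485693519515677))
(array([0.62997737, 0.15850931, 0.16550177]), np.float64(0.11489013858653506))
(array([ 0.59462609,  0.06816666, -0.0081098 ]), np.float64(0.15257513546628157))
(array([0.68509499, 0.13318845, 0.07184116]), np.float64(0.0005406843393109037))
```

```bash
cat >> h.py <<'E'
def tinrect(w,lo,hi,z):
    hs=cv2.cvtColor(w['frame'],cv2.COLOR_BGR2HSV); m=cv2.inRange(hs,np.array(lo),np.array(hi))
    c=max(cv2.findContours(m,0,1)[0],key=cv2.contourArea)
    P=np.array([onz(w,p[0],z)[:2] for p in c],np.float32); return cv2.contourArea(c),c[:,0].mean(0),cv2.minAreaRect(P)
E
python3 - <<'E'
from h import *
import pickle
W=pickle.load(open('c8.pkl','rb'))
print(tinrect(W,(100,120,50),(130,255,255),.03))
print(proj(W,[[.535,-.278,.03]]))
E
```

```text
(2465.0, array([253.45402299, 174.21264368]), ((0.535342812538147, -0.2779875695705414), (0.046014219522476196, 0.057563889771699905), 82.20501708984375))
[[253.67885638 174.95971162]]
```

View pics/m8.png

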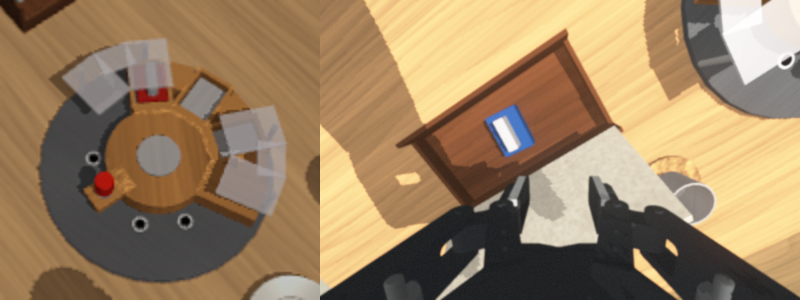

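The turntable moved one hole on, with the red tin under the cover and the next recess in the window. The blue tin hasn't moved: (0.535,-0.278), yaw -8°.

Request:
carry_out(series=[[0,0,0.035,-0.049,-0.0485,-0.05,0.5],[0,0,0.035,-0.049,-0.0485,-0.05,0.5],[0,0,0.035,-0.049,-0.0485,-0.05,0.5],[0,0,0.034,-0.05,-0.0485,-0.05,0.5],[0,0,0,0,0,0,0.5]])

```text
t: 18.37
eef_pos: [0.5349, -0.2768, 0.2879]
ee_rot: [[-0.99, 0.141, -0.002], [0.141, 0.99, 0.001], [0.002, 0.001, -1.0]]
force: [-0.3, -0.3, 0.2]
grip_width: 0.499
finger_force: 0.0
```

Request:
carry_out(series=[[0,0,0,0,0,0,0.5],[0,0,0,0,0,0,0.5]])

```text
t: 18.53
eef_pos: [0.537, -0.2754, 0.2907]
ee_rot: [[-0.989, 0.148, 0.002], [0.148, 0.989, -0.001], [-0.002, -0.001, -1.0]]
force: [-0.3, -0.0, 0.2]
grip_width: 0.498
finger_force: 0.0
```

Request:
carry_out(series=[[0,0,0,-0.006,-0.0095,-0.1,0.5],[0,0,0,0,0,-0.1,0.5],[0,0,0,0,0,-0.09,0.5],[0,0,0,0,0,-0.036,0.4],[0,0,0,0,0,0,0.3]])

```text
t: 18.95
eef_pos: [0.535, -0.2778, 0.2067]
ee_rot: [[-0.989, 0.146, -0.002], [0.146, 0.989, 0.001], [0.002, 0.001, -1.0]]
force: [0.0, 0.4, -1.0]
grip_width: 0.304
finger_force: 0.0
```

Request:
carry_out(series=[[0,0,0,0,0,0,0.1],[0,0,0,0,0,0,0],[0,0,0,0,0,0,0],[0,0,0,0,0,0,0],[0,0,0,0,0,0,0]])

```text
t: 19.37
eef_pos: [0.5349, -0.2787, 0.2093]
ee_rot: [[-0.989, 0.145, 0.002], [0.145, 0.989, -0.001], [-0.002, -0.001, -1.0]]
force: [-0.2, 1.4, 6.2]
grip_width: 0.143
finger_force: 63.5
```

Request:
carry_out(series=[[0,0,0,0,0,0.02,0],[0,0,0,0,0,0.08,0],[0,0,0,0,0,0.12,0],[0,0,0,0,0,0.12,0],[0,0,0,0,0,0.1,0]])

```text
t: 19.78
eef_pos: [0.5345, -0.2786, 0.3204]
ee_rot: [[-0.989, 0.145, 0.001], [0.145, 0.989, -0.001], [-0.001, -0.001, -1.0]]
force: [0.2, -0.4, 0.1]
grip_width: 0.143
finger_force: 62.5
```

Request:
carry_out(series=[[0,0,0.0153,-0.0194,0.157,0,0],[0,0,0.0153,-0.0194,0.157,0,0],[0,0,0.0153,-0.0194,0.157,0,0],[0,0,0.0153,-0.0194,0.157,0,0],[0,0,0.0153,-0.0194,0.157,0,0]])

```text
t: 20.2
eef_pos: [0.5096, -0.0808, 0.3184]
ee_rot: [[-0.995, -0.097, 0.0], [-0.097, 0.995, -0.0], [-0.0, -0.0, -1.0]]
force: [1.2, -0.0, -0.4]
grip_width: 0.146
finger_force: 62.5
```

Request:
carry_out(series=[[0,0,0.0153,-0.0194,0.157,0,0],[0,0,0.0153,-0.0194,0.157,0,0],[0,0,0.0153,-0.0194,0.157,0,0],[0,0,0,0,0,0,0],[0,0,0,0,0,0,0]])

```text
t: 20.62
eef_pos: [0.4955, 0.037, 0.3184]
ee_rot: [[-0.971, -0.24, 0.001], [-0.24, 0.971, -0.0], [-0.0, -0.0, -1.0]]
force: [0.5, -0.7, 0.5]
grip_width: 0.144
finger_force: 62.5
```

```bash
python3 - <<'E'
from h import *
s=read_state();print(s['eef_pos'],np.round(s['ee_rot'],3).tolist(),s['grip_width'],s['finger_force'])
w=snap('wrist','w9.png'); f=w['frame']
b,l=blobs(f,(0,0,110),(180,70,255),(372,160,440,245),300); print(b)
i=l[205,405]; c=max(cv2.findContours((l==i).astype(np.uint8),0,1)[0],key=cv2.contourArea)
P=np.array([onz(w,p[0],.032)[:2] for p in c],np.float32); print(cv2.minAreaRect(P))
t=s['eef_pos']; R=s['ee_rot']
for z in (.139,.115): print(z,proj(w,[[*(t+R@[a*.03,b*.022,0])[:2],z+t[2]-.318] for a,b in [(1,-1),(1,1),(-1,1),(-1,-1)]]).round(1).tolist())
hs=cv2.cvtColor(f,cv2.COLOR_BGR2HSV); m=cv2.inRange(hs,np.array((100,120,50)),np.array((130,255,255)))
for r in range(182,240,3):
  x=np.where(m[r,260:380])[0]+260
  if len(x): print(r,x.min(),x.max())
cv2.imwrite('pics/w9c.png',cv2.resize(f[145:255,250:455],None,fx=3.9,fy=3.9,interpolation=cv2.INTER_CUBIC))
E
```

```text
[0.49545495 0.03701191 0.31843763] [[-0.971, -0.24, 0.001], [-0.24, 0.971, -0.0], [-0.0, -0.0, -1.0]] 0.14447634669739334 62.45592713356018
[(2788, array([399.5, 203.8]), array([376, 174,  49,  62], dtype=int32))]
((0.484690397977829, 0.11356038600206375), (0.06034840643405914, 0.04343032091856003), 14.507612228393555)
0.139 [[278.1, 193.1], [359.1, 193.1], [355.2, 290.5], [281.8, 290.5]]
0.115 [[283.3, 184.0], [353.7, 184.1], [350.7, 270.4], [286.2, 270.4]]
188 289 317
191 287 332
194 282 354
197 281 356
200 281 356
203 281 356
206 281 355
209 282 355
212 282 355
215 282 355
218 282 355
221 282 355
224 282 355
227 282 355
230 282 355
233 282 354
236 283 354
239 282 355
```

View pics/w9c.png

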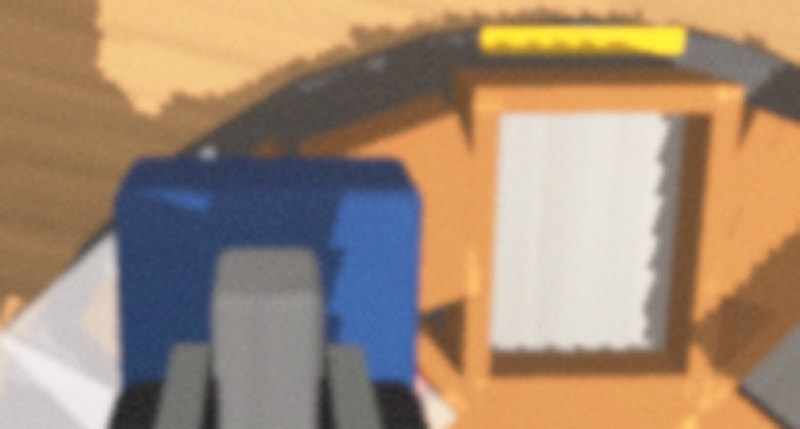

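The recess is clear. The turntable sits about 1° further on within the pin's play, so the recess centre is now (0.4847,0.1136). The blue tin is centred in the grip, and I'll place it.

Request:
carry_out(series=[[0,0,0.005,-0.023,0.153,0,0],[0,0,0,-0.023,0.153,0,0],[0,0,0,0,0,-0.1,0],[0,0,0,0,0,-0.1,0],[0,0,0,0,0,-0.03,0]])

```text
t: 21.08
eef_pos: [0.4838, 0.111, 0.2577]
ee_rot: [[-0.968, -0.251, -0.004], [-0.251, 0.968, -0.001], [0.004, 0.0, -1.0]]
force: [-0.8, 0.5, -1.6]
grip_width: 0.145
finger_force: 62.4
```

Request:
carry_out(series=[[0,0,0,0,0,0,0],[0,0,0,0,0,0,0],[0,0,0,0,0,0,0]])

```text
t: 21.33
eef_pos: [0.4849, 0.1112, 0.2618]
ee_rot: [[-0.968, -0.251, 0.002], [-0.251, 0.968, 0.0], [-0.002, -0.0, -1.0]]
force: [0.8, -0.9, -1.6]
grip_width: 0.146
finger_force: 62.4
```

Request:
carry_out(series=[[0,0,0,-0.0036,0.009,-0.02,0],[0,0,0,0,0,-0.02,0],[0,0,0,0,0,-0.015,0],[0,0,0,0,0,0,0],[0,0,0,0,0,0,0]])

```text
t: 21.75
eef_pos: [0.4834, 0.1141, 0.2465]
ee_rot: [[-0.968, -0.252, -0.0], [-0.252, 0.968, -0.0], [0.0, 0.0, -1.0]]
force: [0.4, -0.5, -0.5]
grip_width: 0.144
finger_force: 62.5
```

Request:
carry_out(series=[[0,0,0,0,0,-0.015,0],[0,0,0,0,0,-0.015,0],[0,0,0,0,0,-0.012,0],[0,0,0,0,0,0,0]])

```text
t: 22.08
eef_pos: [0.4833, 0.1141, 0.2355]
ee_rot: [[-0.968, -0.252, -0.001], [-0.252, 0.968, -0.0], [0.001, 0.0, -1.0]]
force: [-0.0, 0.4, -1.3]
grip_width: 0.146
finger_force: 62.5
```

In without force. Now I press it flush, more gently than the last.

Request:
carry_out(series=[[0,0,0,0,0,-0.012,0],[0,0,0,0,0,-0.012,0],[0,0,0,0,0,-0.012,0],[0,0,0,0,0,-0.012,0],[0,0,0,0,0,0,0]])

```text
t: 22.5
eef_pos: [0.4834, 0.1141, 0.2237]
ee_rot: [[-0.968, -0.252, -0.0], [-0.252, 0.968, 0.0], [0.0, 0.0, -1.0]]
force: [-0.5, -0.5, -1.7]
grip_width: 0.144
finger_force: 62.6
```

Request:
carry_out(series=[[0,0,0,0,0,-0.006,0],[0,0,0,0,0,0,0],[0,0,0,0,0,0,0]])

```text
t: 22.75
eef_pos: [0.4835, 0.1141, 0.2232]
ee_rot: [[-0.968, -0.252, 0.0], [-0.252, 0.968, -0.0], [-0.0, -0.0, -1.0]]
force: [-3.5, -0.3, 9.8]
grip_width: 0.145
finger_force: 64.0
```

Request:
carry_out(series=[[0,0,0,0,0,-0.004,0],[0,0,0,0,0,0.008,0],[0,0,0,0,0,0,0.2],[0,0,0,0,0,0,0.35],[0,0,0,0,0,0,0.35]])

```text
t: 23.17
eef_pos: [0.4833, 0.1141, 0.2234]
ee_rot: [[-0.968, -0.252, -0.0], [-0.252, 0.968, -0.0], [0.0, 0.0, -1.0]]
force: [-0.0, -0.2, 0.0]
grip_width: 0.352
finger_force: 0.0
```

Request:
carry_out(series=[[0,0,0,0,0,0.04,0.35],[0,0,0,0,0,0.12,0.35],[0,0,0,0,0,0.14,0.35],[0,0,0,0,0,0.11,0.35],[0,0,0,0,0,0,0.35]])

```text
t: 23.58
eef_pos: [0.484, 0.1142, 0.3321]
ee_rot: [[-0.968, -0.252, 0.008], [-0.252, 0.968, 0.001], [-0.008, -0.001, -1.0]]
force: [-0.1, -0.4, 0.3]
grip_width: 0.349
finger_force: 0.0
```

```bash
python3 - <<'E'
from h import *
s=read_state();print(s['eef_pos'],s['ee_rot'][:,1])
w=snap('wrist','w10.png')
print(tinrect(w,(100,120,50),(130,255,255),.044))
S=snap('scene'); D=snap('side')
k=[blobs(c['frame'],(0,180,80),(6,255,255),r,40)[0] for c,r in ((S,(295,235,330,270)),(D,(250,225,290,255)))]; print(k)
print(tri(S,k[0][0][1],D,k[1][0][1]))
E
```

```text
[0.4840094  0.11423113 0.33209147] [-2.52096616e-01  9.67701700e-01 -8.46381498e-04]
(1148.5, array([315.62686567, 189.76119403]), ((0.48312950134277344, 0.11376844346523285), (0.05729569122195244, 0.041968751698732376), 14.6458101272583))
[[(101, array([311.7, 251.4]), array([307, 246,  10,  12], dtype=int32))], [(119, array([266. , 240.7]), array([261, 234,  11,  14], dtype=int32))]]
(array([0.68509499, 0.13318845, 0.07184116]), np.float64(0.0005406843393109037))
```

The blue tin is seated. On to the knob at the second hole.

Request:
carry_out(series=[[0,0,-0.0388,0.0503,0.0046,-0.018,0.5],[0,0,-0.0388,0.0503,0.0046,-0.018,0.6],[0,0,-0.0388,0.0503,0.0046,-0.018,0.65],[0,0,-0.0388,0.0503,0.0046,-0.018,0.65],[0,0,-0.0388,0.0503,0.0046,-0.018,0.65]])

```text
t: 24.15
eef_pos: [0.5466, 0.1198, 0.3019]
ee_rot: [[-0.936, 0.353, -0.003], [0.353, 0.936, -0.0], [0.002, -0.001, -1.0]]
force: [0.3, 0.6, -0.4]
grip_width: 0.652
finger_force: 0.0
```

Request:
carry_out(series=[[0,0,-0.0388,0.0503,0.0046,-0.018,0.65],[0,0,-0.0388,0.0503,0.0046,-0.018,0.65],[0,0,-0.0388,0.0503,0.0046,-0.018,0.65],[0,0,-0.0388,0.0503,0.0046,-0.018,0.65],[0,0,-0.0388,0.0503,0.0046,-0.018,0.65]])

```text
t: 24.57
eef_pos: [0.6095, 0.1256, 0.2792]
ee_rot: [[-0.565, 0.825, -0.003], [0.825, 0.565, -0.0], [0.001, -0.003, -1.0]]
force: [-0.7, 0.4, 0.6]
grip_width: 0.651
finger_force: 0.0
```

Request:
carry_out(series=[[0,0,-0.0388,0.0503,0.0046,-0.018,0.65],[0,0,-0.0388,0.0503,0.0046,-0.018,0.65],[0,0,-0.0388,0.0503,0.0046,-0.018,0.65],[0,0,-0.0388,0.0503,0.0046,-0.018,0.65],[0,0,-0.0388,0.0503,0.0046,-0.018,0.65]])

```text
t: 24.98
eef_pos: [0.6723, 0.1313, 0.2565]
ee_rot: [[0.009, 1.0, -0.003], [1.0, -0.009, -0.0], [-0.0, -0.003, -1.0]]
force: [0.5, -0.5, -0.3]
grip_width: 0.652
finger_force: 0.0
```

Request:
carry_out(series=[[0,0,-0.0388,0.0503,0.0046,-0.018,0.65],[0,0,0,0,0,0,0.65],[0,0,0,0,0,0,0.65],[0,0,0,0,0,0,0.65]])

```text
t: 25.32
eef_pos: [0.6841, 0.1325, 0.2533]
ee_rot: [[0.121, 0.993, -0.002], [0.993, -0.121, -0.0], [-0.0, -0.002, -1.0]]
force: [0.0, 1.1, 0.7]
grip_width: 0.646
finger_force: 0.0
```

Request:
carry_out(series=[[0,0,0,0.004,0,-0.05,0.65],[0,0,0,0,0,-0.048,0.65],[0,0,0,0,0,0,0.5],[0,0,0,0,0,0,0.35],[0,0,0,0,0,0,0.1]])

```text
t: 25.73
eef_pos: [0.6854, 0.1325, 0.2295]
ee_rot: [[0.124, 0.992, -0.001], [0.992, -0.124, -0.0], [-0.0, -0.001, -1.0]]
force: [-3.1, -0.7, -6.1]
grip_width: 0.287
finger_force: 59.1
```

Request:
carry_out(series=[[0,0,0,0,0,0,0],[0,0,0,0,0,0,0],[0,0,0,0,0,0,0],[0,0,0,0,0,0,0]])

```text
t: 26.07
eef_pos: [0.6854, 0.1325, 0.2294]
ee_rot: [[0.124, 0.992, -0.001], [0.992, -0.124, -0.0], [-0.0, -0.001, -1.0]]
force: [-3.2, 0.5, -4.3]
grip_width: 0.285
finger_force: 59.1
```

Request:
carry_out(series=[[0,0,0,0,0,0.016,0],[0,0,0,0,0,0.016,0],[0,0,0,0,0,0.014,0],[0,0,0,0,0,0,0],[0,0,0,0,0,0,0]])

```text
t: 26.48
eef_pos: [0.6854, 0.1325, 0.2409]
ee_rot: [[0.124, 0.992, -0.001], [0.992, -0.124, -0.0], [-0.0, -0.001, -1.0]]
force: [-3.1, -0.1, -10.9]
grip_width: 0.286
finger_force: 59.7
```

```bash
python3 - <<'E'
from h import *
s=read_state();C=np.array([.595,.1431])
r=s['eef_pos'][:2]-C; print(np.linalg.norm(r),np.degrees(np.arctan2(r[1],r[0])))
th=np.arctan2(r[1],r[0]); prev=r
for k in range(1,13):
    a=th+np.radians(39.7)*k/12; p=np.linalg.norm(r)*np.array([np.cos(a),np.sin(a)]); print(np.round((p-prev)/.25,4)); prev=p
E
```

```text
0.09103446019878568 -6.683541367186787
[0.0018 0.0209]
[0.0006 0.021 ]
[-0.0006  0.021 ]
[-0.0018  0.0209]
[-0.003   0.0208]
[-0.0042  0.0206]
[-0.0054  0.0203]
[-0.0065  0.02  ]
[-0.0077  0.0196]
[-0.0088  0.0191]
[-0.0099  0.0186]
[-0.0109  0.018 ]
```

Request:
carry_out(series=[[0,0,0.0184,0.0018,0.0209,0,0],[0,0,0.0184,0.0006,0.021,0,0],[0,0,0.0184,-0.0006,0.021,0,0],[0,0,0.0184,-0.0018,0.0209,0,0],[0,0,0.0184,-0.003,0.0208,0,0]])

```text
t: 26.9
eef_pos: [0.6846, 0.1586, 0.2405]
ee_rot: [[-0.166, 0.986, -0.002], [0.986, 0.166, -0.001], [-0.0, -0.002, -1.0]]
force: [-4.7, -2.5, -10.7]
grip_width: 0.287
finger_force: 59.5
```

Request:
carry_out(series=[[0,0,0.0184,-0.0042,0.0206,0,0],[0,0,0.0184,-0.0054,0.0203,0,0],[0,0,0.0184,-0.0065,0.02,0,0],[0,0,0.0184,-0.0077,0.0196,0,0],[0,0,0.0184,-0.0088,0.0191,0,0]])

```text
t: 27.32
eef_pos: [0.6764, 0.1833, 0.2403]
ee_rot: [[-0.44, 0.898, -0.003], [0.898, 0.44, -0.001], [-0.0, -0.003, -1.0]]
force: [-7.1, -4.9, -10.9]
grip_width: 0.286
finger_force: 59.5
```

Request:
carry_out(series=[[0,0,0.0184,-0.0099,0.0186,0,0],[0,0,0.0184,-0.0109,0.018,0,0],[0,0,0,0,0,0,0],[0,0,0,0,0,0,0]])

```text
t: 27.65
eef_pos: [0.671, 0.1925, 0.2403]
ee_rot: [[-0.539, 0.842, -0.003], [0.842, 0.539, -0.001], [0.0, -0.003, -1.0]]
force: [-8.1, -5.1, -9.9]
grip_width: 0.282
finger_force: 59.6
```

Request:
carry_out(series=[[0,0,0,0,0,-0.015,0],[0,0,0,0,0,-0.015,0],[0,0,0,0,0,-0.015,0],[0,0,0,0,0,0,0],[0,0,0,0,0,0,0]])

```text
t: 28.07
eef_pos: [0.6712, 0.1922, 0.2296]
ee_rot: [[-0.539, 0.843, -0.002], [0.843, 0.539, -0.001], [0.0, -0.003, -1.0]]
force: [-8.6, -5.2, -5.6]
grip_width: 0.283
finger_force: 60.2
```

Request:
carry_out(series=[[0,0,0,0,0,0,0.3],[0,0,0,0,0,0,0.6],[0,0,0,0,0,0,0.65],[0,0,0,0,0,0.1,0.65],[0,0,0,0,0,0.15,0.65]])

```text
t: 28.48
eef_pos: [0.6713, 0.1926, 0.2905]
ee_rot: [[-0.539, 0.843, -0.004], [0.843, 0.539, -0.001], [0.001, -0.004, -1.0]]
force: [1.3, 1.3, 0.4]
grip_width: 0.65
finger_force: 0.0
```

Request:
carry_out(series=[[0,0,0,0,-0.08,0.12,0.65],[0,0,0,0,-0.12,0.1,0.65],[0,0,0,0,-0.15,0,0.65],[0,0,0,0,-0.15,0,0.65],[0,0,0,0,-0.12,0,0.65]])

```text
t: 28.9
eef_pos: [0.6714, 0.0354, 0.3495]
ee_rot: [[-0.538, 0.843, 0.004], [0.843, 0.538, -0.0], [-0.002, 0.003, -1.0]]
force: [1.2, 0.8, -0.5]
grip_width: 0.649
finger_force: 0.0
```

Request:
carry_out(series=[[0,0,0,0,-0.12,0,0.65],[0,0,0,0,0,0,0.65],[0,0,0,0,0,0,0.65],[0,0,0,0,0,0,0.65]])

```text
t: 29.23
eef_pos: [0.6716, 0.0082, 0.3483]
ee_rot: [[-0.539, 0.842, 0.002], [0.842, 0.539, 0.0], [-0.001, 0.002, -1.0]]
force: [-0.4, 0.8, -0.1]
grip_width: 0.649
finger_force: 0.0
```

```bash
python3 - <<'E'
from h import *
s=read_state();print(s['eef_pos'],s['joint_vel'].round(3),s['force'])
S=snap('scene'); D=snap('side')
k=[blobs(c['frame'],(0,180,80),(6,255,255),(240,190,420,320),40)[0] for c in (S,D)]; print(k)
for a in k[0]:
  for b in k[1]:
    p,e=tri(S,a[1],D,b[1])
    if e<.004: print(p,e)
cv2.imwrite('pics/end.png',np.hstack([cv2.resize(S['frame'][80:320,200:410],None,fx=1.9,fy=1.9),cv2.resize(D['frame'][110:350,220:430],None,fx=1.9,fy=1.9)]))
E
```

```text
[0.67161663 0.00815284 0.34830783] [ 0.021  0.003  0.003 -0.     0.002 -0.001] [-0.39779519  0.78188587 -0.10684337]
[[(63, array([315.1, 216.2]), array([307, 210,  16,  12], dtype=int32)), (99, array([330.9, 264.4]), array([326, 259,  10,  12], dtype=int32))], [(68, array([308.1, 228.7]), array([300, 224,  17,   9], dtype=int32)), (130, array([265.1, 259.8]), array([260, 253,  11,  15], dtype=int32))]]
[0.67011075 0.19242506 0.07171466] 0.0010443700967864092
```

View pics/end.png

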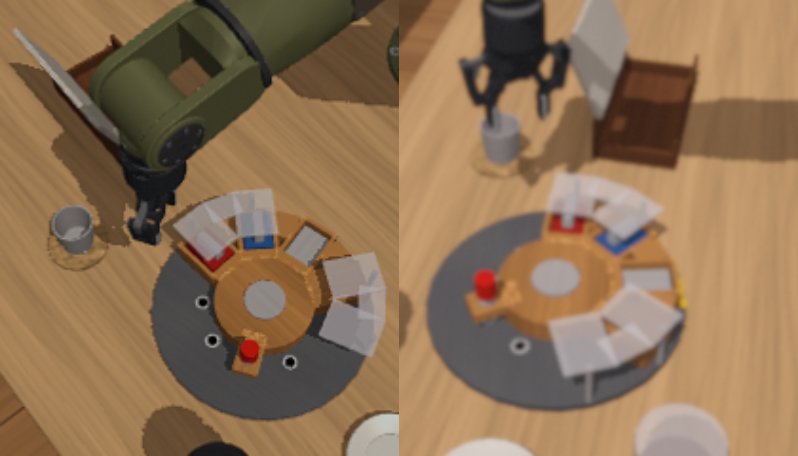

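Both tins are seated under the cover, the window recess is empty, the knob is home at the third hole, the box is empty with its lid up, and the bystanders are in place. I'm handing in.

```bash
python3 -c "
from station import hand_in
print(hand_in())"
```

```text
the job is handed in; nothing more can be done
None
```

I eased the lid open, loaded both tins present (red and blue; no green) and handed the job in. The last pictures show both tins seated clear of the window, the plunger home at the third hole, the lid open and the cup, coaster, saucer and canister in place. `hand_in()` returned no verdict.

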